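# Load a keyed filter cell into a filter wheel

### The arm

A 6-joint arm with a two-finger parallel gripper is mounted at the origin on a cart in front of the work surface, level with it; the furniture and walls round the work are solid. World frame = base frame: x ahead of the robot, y to its left, z up, the work surface at z = 0. Lengths are in m, angles in rad, forces in N, time in s.
With the tool pointing down it reaches from about 0.35 to 0.85 m from the base axis. Payload 8.1 kg.
Tool frame: the origin (TCP) lies where the fingers leave the gripper's body, on its centre line; the fingertips stand 84 mm ahead of it and the grasp point (between the pads) lies 65 mm ahead of it; z points along the fingers, y is the line along which they close (so a half turn about z gives the same grasp; the last joint's range is limited). The gripper opens to 93 mm and grips with 3 to 60 N. Pads are 15 mm wide; open, the fingers measure 128 mm over their backs; the gripper's body (75 mm by 188 mm) begins 65 mm behind the grasp point.
Start: joints at [1.188, 0.13, 1.488, -0, 1.523, -0.085], TCP at [0.176, 0.574, 0.303] pointing down, gripper open.
Joint ranges: [-2.96, 2.96], [-0.89, 2.26], [0.02, 2.5], [-1.34, 4.48], [0, 2.73], [-2.66, 2.66]. Speed limits (rad/s): [2.39, 2.39, 2.79, 3.14, 3.14, 3.14].

### API

Orientations are given as a rotation vector (axis times angle).
In Python, from plant import robot gives the robot as it stands.
- The arm moves only by the shell command python3 -m jog 'ROWS' [FORCE]. ROWS is text: rows parted by semicolons, each of 5 numbers parted by spaces: the opening, from 0 (shut) to 1 (fully open), then the shift along the tool's x, y, z in m, then the turn about the tool's z in degrees. A call has 1 to 10 rows; each row shifts and turns the commanded pose from where the row before left it, along the tool's axes as they then stand; what a row does not reach is not made up. A row lasts 1/12 s, in which the tool goes at most 41.7 mm and 7.16 degrees, less where a joint would pass 70% of its speed; a pose out of reach is approached as far as the arm can. A call with a gripper value outside its range is refused whole. The fingers move at their own pace and stop on an object; FORCE is the grip in N (left out, the last holds). Time passes only in rows, so rows that do not move let the fingers close. It gives the time, the measured TCP pose, the force, the opening and the grip force at its end, in the units of the state.
- robot.read_state(): the state, without advancing time (a new reading comes with each control period).
- robot.read_camera(name): name is "side" or "top" or "wrist"; returns a dict with "color" (384x512x3 uint8, red, green, blue), "intrinsics" (3x3 intrinsics, pixels), "pose" (4x4, takes a point from camera to world coordinates); the wrist camera has in their place "tool_from_camera" (4x4, takes a point from camera to tool coordinates, whose origin is the TCP and whose axes are the flange's). Camera axes: x right, y down, z forward; pixel columns grow to the right and rows downward; lengths in m; the calibration is good to about 2 mm. A picture is of the moment at which its call begins: read the wrist's pose just before it. There is no depth.
- robot.close_job(): hands the job in; it is judged then, once.
The state is a dict: "t": time; "q": joint angles; "dq": joint speeds; "joint_torque": joint torques, N m; "tool_pos": TCP position; "orientation": TCP orientation; "force": force on the tool from outside, world axes, zero at the start; "wrist_torque": the same for the moment, N m; "opening": finger opening in m; "gripper_force": force on a finger pad.
Only numpy, scipy, OpenCV 4.12 (cv2) and the standard library are available. Lean on these libraries where they do the work, as an engineer would, in place of code of your own. Each camera call takes 0.05 s, during which the arm holds its last target. There are 200 camera calls.

### The job

Load the empty seat of the filter wheel. Take the hand key with the D-shaped shaft, turn it to match the D-shaped bore of the wheel's hub and slide it through until its knob sits on the hub; turn the wheel with it until the empty seat lies squarely under the round loading port; then put the filter cell that has a single lug through the port so that it drops fully into its keyed seat. Leave the key in the hub and leave everything else on the bench where it stands.

Things in the scene. Friction and masses are not known exactly. Their poses are not given: they have to be found in the camera images.
- key_knob (a point): Hand key with D-shaped shaft, loose, upright in the key block: black round ribbed knob 29 mm across, 32 mm tall (35 to 67 mm above the bench), on a steel shaft 27 mm long, 20 mm thick, with one flat 5.5 mm from its axis and a 6 mm bevelled tip; 100 g. Point: centre of the knob, half-way up, 16 mm above its underside. z up, x to the side of the flat, marked by the white line on the knob.
- shutter_key_bar (a point): The other hand key, not for this job: square 14 mm shaft and a black cross-bar handle 46 mm long, in the other hole of the key block. Point: on its axis, 43 mm above the shaft's tip, 15 mm below the bar's top.
- key_block: Aluminium block, 50 x 126 x 26 mm, fixed, with two round holes 23 mm wide, 18 mm deep, 35 mm either side of its centre along its y; one hand key stands in each, either way round. Origin under its centre.
- wheel_unit: Filter-wheel unit: flat square box 156 x 156 mm, fixed, its aluminium cover's top 35 mm above the bench. The wheel turns inside; the cover leaves bare only the hub in the middle and the round loading port. Origin under its centre, on the wheel's axis.
- hub (a point): Centre of the top face of the wheel's steel hub (34 mm wide), on the wheel's axis, 36 mm above the bench. A D-shaped bore goes right through, 26 mm deep, 22 mm wide, its flat 6.5 mm from the axis: 1 mm of clearance round the key, 0.11 rad of play each way. x points to the flat and to the empty seat, z up; turns with the wheel. With the key home its knob rests on this face, its x along this x.
- wheel (a joint): Angle of the wheel in rad, growing counter-clockwise seen from above. 0: the empty seat is exactly under the port. It starts between 0.5 and 1.4, so it is turned clockwise. It turns with friction (0.07 N m) and stays where it is left.
- port (a point): Centre of the round loading port, on the cover's top face 35 mm above the bench; 47 mm wide, 46 mm from the wheel's axis. Fixed. x points from the port to the wheel's axis.
- seat (a point): Centre of the floor of the wheel's one empty seat, 22 mm above the bench (13 mm below the cover's top), 46 mm from the wheel's axis; turns with the wheel. The seat is 34.4 mm wide and 8 mm deep, with a notch for the lug on the side away from the axis, 10.4 mm wide, reaching 21.8 mm from the seat's centre. x points from the centre to the notch, z up.
- filter_cell_centre (a point): Filter cell with one lug: aluminium, 42 mm tall, 70 g, stands loose on the bench. Flange at its foot 32 mm wide, 8 mm tall, bevelled, with a lug 8 mm wide reaching 20.5 mm from the axis; above it a tube 26 mm wide to grip. Point: on the axis, half-way up, 21 mm above the underside. x points to the lug, z up. Seated, its x lies along the seat's x and the tube stands 29 mm above the cover.
- other_cell_centre (a point): Another filter cell of the same size but with two opposite lugs, not for this job; stands on the bench near the first, and they may have changed places. Point: on its axis, half-way up, 21 mm above its underside.
- objective_case: Clear case with a microscope objective, 38 mm wide, 64 mm tall; bystander. Origin under its centre.
- tweezers: Steel tweezers, 120 mm long, lying in front of the cells; bystander. Origin under the centre.
- lens_cap: Black dust cap, 41 mm wide, 10 mm tall; bystander. Origin under its centre.
- filter_cube: Black filter cube, 34 x 34 x 35 mm; bystander. Origin under its centre.
Mind the look-alikes: they are no part of the job. Leave any red look-alike of the part that bears filter_cell_centre alone.

How it is judged:
On the way, in this order (a step that is already met when the one before it is completed fails the run):
1. the D-shaft key is threaded fully through the hub, its knob on the hub (horizontal distance between key_knob and hub below 0.004 m and z of key_knob in the frame of hub below 0.019 m), for 0.2 s.
2. the wheel is turned with the key in it until the empty seat lies under the port (all of step 1 and value of joint wheel between -0.09 and 0.09 rad), for 0.2 s.
At the end, for the whole second after the job is handed in: The D-shaft key is home in the hub (knob within 3 mm of the hub face, 4 mm of its axis), the wheel within 0.1 rad of 0, the one-lug cell on the floor of its seat, lug in the notch (within 4 mm sideways, 2.5 mm in height, 0.1 rad of upright). Nothing else has moved over 30 mm (all of step 1 and value of joint wheel between -0.1 and 0.1 rad and horizontal distance between filter_cell_centre and seat below 0.004 m and z of filter_cell_centre in the frame of seat below 0.0235 m and angle between filter_cell_centre's own z axis and vertical below 0.1 rad and angle between the x axis of filter_cell_centre and the x axis of seat, either way round below 0.3 rad); the robot touches nothing.
It fails at once if the other key is taken or displaced (distance of shutter_key_bar from where it was at the start of the episode above 0.03 m).
It fails at once if the two-lug cell is taken or displaced (distance of other_cell_centre from where it was at the start of the episode above 0.03 m).
It fails at once if a bystander is displaced (distance of any of objective_case, tweezers, lens_cap, filter_cube from where it was at the start of the episode above 0.03 m).
It also fails if it takes over 72 s, if anything falls off the work surface, if the arm or the gripper's body presses on something with over 40 N, if the wrist force passes 120 N, or if a joint passes its speed limit or range.

## Working session

There is one attempt and no reset: what is moved stays moved. The work goes in short steps, Python scripts to look and compute and a shell command to move; the robot and the scene stay as the last step left them, time stands still between calls to the robot, and variables do not carry over. Pictures are saved under pics/ and viewed, at most 10 in all, crops included, and the job is handed in when it is done.

```bash
ls; mkdir -p pics
python3 - <<'E'
from plant import robot
import cv2,numpy as np
s=robot.read_state();print(s)
for n in("top","side"):
    c=robot.read_camera(n);cv2.imwrite(f"pics/{n}0.png",c["color"][...,::-1]);print(n,c["intrinsics"].tolist(),np.round(c["pose"],4).tolist())
c=robot.read_camera("wrist");cv2.imwrite("pics/w0.png",c["color"][...,::-1]);print(c["intrinsics"].tolist(),np.round(c["tool_from_camera"],4).tolist())
a=cv2.imread("pics/top0.png");cv2.imwrite("pics/top0b.png",cv2.resize(a,(800,600),interpolation=cv2.INTER_CUBIC))
E
```

```text
pics
{'t': 0.0, 'q': array([ 1.18763187e+00,  1.31179215e-01,  1.48927709e+00, -3.08167101e-06,
        1.52299840e+00, -8.53673185e-02]), 'dq': array([-0.00193356,  0.00037684, -0.00015341, -0.00065463,  0.00341709,
        0.0001357 ]), 'joint_torque': array([-3.52341005e-03, -5.59826446e+01, -4.91762173e+01,  7.62742292e-02,
        3.58199375e-02, -1.20825202e-04]), 'tool_pos': array([0.17585338, 0.57321515, 0.30167773]), 'orientation': array([-4.65987966e-01, -3.10640543e+00,  2.84574785e-03]), 'force': array([-0.12452325,  0.63549646,  0.40413099]), 'wrist_torque': array([-0.00530724,  0.06319379, -0.02291086]), 'gripper_force': 0.0, 'opening': 0.09269819634442505}
top [[411.83461117004845, 0.0, 254.19594978109433], [0.0, 411.83461117004845, 185.43593416495216], [0.0, 0.0, 1.0]] [[-0.0005, -0.9818, 0.1898, 0.3406], [-1.0, 0.0024, 0.0095, -0.1179], [-0.0097, -0.1898, -0.9818, 1.3424], [0.0, 0.0, 0.0, 1.0]]
side [[399.1455699906963, 0.0, 259.6199628580888], [0.0, 399.1455699906963, 189.58665534084864], [0.0, 0.0, 1.0]] [[-0.9997, -0.0233, 0.0051, 0.5555], [-0.0158, 0.4836, -0.8752, 0.9624], [0.0179, -0.875, -0.4838, 0.6627], [0.0, 0.0, 0.0, 1.0]]
[[303.8234408353431, 0.0, 254.02636110914742], [0.0, 303.8234408353431, 190.78106671039137], [0.0, 0.0, 1.0]] [[-0.0006, -0.9672, -0.2541, 0.0689], [1.0, -0.0007, 0.0004, 0.0009], [-0.0006, -0.2541, 0.9672, -0.0825], [0.0, 0.0, 0.0, 1.0]]
```

View pics/top0b.png

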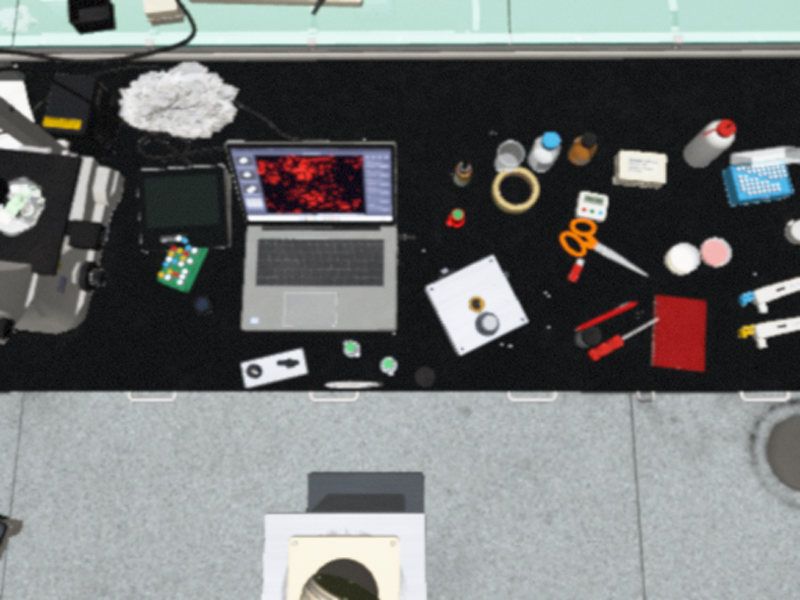

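View pics/side0.png

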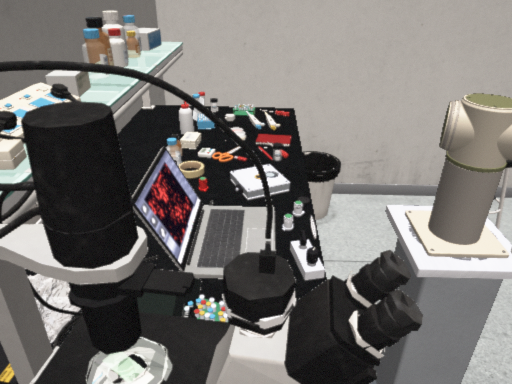

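The top view (800 px scale) shows the key block at (275,368), with the round knob at (254,371) and the cross-bar key at (290,362). The two cells are at (351,348) and (388,365), the wheel unit's hub at (477,303), the port at (487,323), and a red look-alike at (457,218). I'll project these to world coordinates and enlarge the crop.

```bash
cat > h.py <<'E'
from plant import robot
import cv2,numpy as np
from scipy.spatial.transform import Rotation as R
def ray(K,T,uv,z):
    d=T[:3,:3]@np.linalg.solve(K,[uv[0],uv[1],1.]);return T[:3,3]+d*(z-T[2,3])/d[2]
def tool(s=None):
    s=s or robot.read_state();T=np.eye(4);T[:3,:3]=R.from_rotvec(s["orientation"]).as_matrix();T[:3,3]=s["tool_pos"];return T
def wrist(name):
    T=tool();c=robot.read_camera("wrist");K=c["intrinsics"];W=T@c["tool_from_camera"]
    cv2.imwrite(f"pics/{name}.png",c["color"][...,::-1]);np.savez(f"pics/{name}.npz",K=K,W=W,T=T)
    return c["color"],K,W,T
def load(name):
    d=np.load(f"pics/{name}.npz");return d["K"],d["W"],d["T"]
def info():
    s=robot.read_state();T=tool(s)
    print("t",round(s["t"],2),"p",np.round(s["tool_pos"],4),"yaw x-axis deg",round(np.degrees(np.arctan2(T[1,0],T[0,0])),2),"z",np.round(T[:3,2],3),"q6",round(s["q"][5],2),"op",round(s["opening"],4),"gf",s["gripper_force"],"F",np.round(s["force"],1))
E
python3 - <<'E'
from h import *
c=robot.read_camera("top");K,T=c["intrinsics"],c["pose"]
for n,u,v,z in[("knob",254,371,.067),("bar",290,362,.06),("cellA",351,348,.042),("cellB",388,365,.042),("hub",477,303,.036),("port",487,323,.035),("cap",425,377,.01),("tweez",352,384,0),("red",457,215,.04),("blk",275,368,.026)]:
    print(n,np.round(ray(K,T,(u*.64,v*.64),z),3))
a=cv2.imread("pics/top0.png")[170:255,150:345];cv2.imwrite("pics/crop.png",cv2.resize(a,(780,340),interpolation=cv2.INTER_CUBIC))
info()
E
```

```text
knob [0.424 0.177 0.067]
bar [0.443 0.108 0.06 ]
cellA [ 0.472 -0.012  0.042]
cellB [ 0.438 -0.087  0.042]
hub [ 0.565 -0.269  0.036]
port [ 0.524 -0.289  0.035]
cap [ 0.415 -0.162  0.01 ]
tweez [ 0.402 -0.011  0.   ]
red [ 0.752 -0.231  0.04 ]
blk [0.433 0.144 0.026]
t 0.2 p [0.1759 0.5734 0.3021] yaw x-axis deg 162.94 z [-0.    -0.001 -1.   ] q6 -0.09 op 0.0931 gf 0.0 F [-0.7  0.6 -0.2]
```

View pics/crop.png

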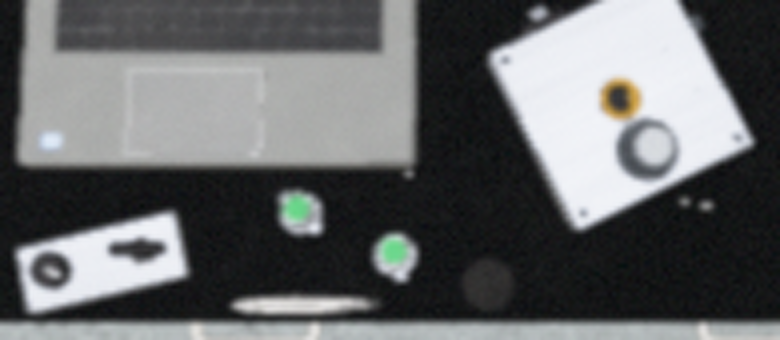

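Cell B, with one lug at crop (402,278), looks like the target. Cell A shows lugs at both (315,228) and (285,195). I'll confirm close up after moving to the key block.

```bash
python3 -m jog '0.65 -.028 -.026 .004 0;0.65 -.028 -.026 .004 0;0.65 -.028 -.026 .004 0;0.65 -.028 -.026 .004 0;0.65 -.028 -.026 .004 0;0.65 -.028 -.026 .004 0;0.65 -.028 -.026 .004 0;0.65 -.028 -.026 .004 0;0.65 -.028 -.026 .004 0;0.65 -.028 -.026 .004 0' 30
python3 -m jog '0.65 -.03 -.025 .004 0;0.65 -.03 -.025 .004 0;0.65 -.03 -.025 .004 0;0.65 0 0 0 7;0.65 0 0 0 7;0.65 0 0 0 7;0.65 0 0 0 7;0.65 0 0 0 7;0.65 0 0 0 7;0.65 0 0 0 7'
python3 -m jog '0.65 0 0 0 7;0.65 0 0 0 2;0.65 0 0 0 0;0.65 0 0 0 0'
python3 - <<'E'
from h import *
info();wrist("w1")
E
```

```text
t: 1.03
tool_pos: [0.3678, 0.2412, 0.2626]
orientation: [0.466, 3.107, 0.0]
force: [1.3, -0.5, 0.1]
opening: 0.0603
gripper_force: 0.0
t: 1.87
tool_pos: [0.4313, 0.1447, 0.2506]
orientation: [-1.721, -2.628, 0.0]
force: [0.1, 0.5, -0.6]
opening: 0.0598
gripper_force: 0.0
t: 2.2
tool_pos: [0.4314, 0.1448, 0.2507]
orientation: [-1.912, -2.493, 0.0]
force: [0.6, 0.2, -0.2]
opening: 0.0607
gripper_force: 0.0
t 2.2 p [0.4314 0.1448 0.2507] yaw x-axis deg 105.04 z [-0. -0. -1.] q6 -0.05 op 0.0607 gf 0.0 F [ 0.6  0.2 -0.2]
```

View pics/w1.png

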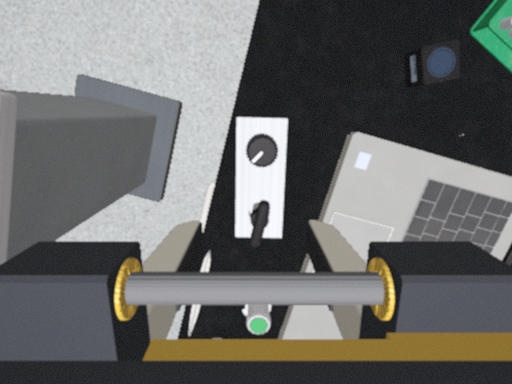

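The wrist view shows the round knob at (262,150), its white line pointing to the lower left at about (253,160). The cross-bar key is at (259,222) and is left alone. Next I'll measure the knob's centre and line.

Run:
```python
from h import *
K,W,T=load("w1");a=cv2.imread("pics/w1.png");g=cv2.cvtColor(a,6)
x0,y0=242,130;sub=g[y0:171,x0:283]
m=(sub<110).astype(np.uint8);n,l,st,ce=cv2.connectedComponentsWithStats(m);i=1+st[1:,4].argmax()
cn,_=cv2.findContours((l==i).astype(np.uint8),0,1);(cx,cy),r=cv2.minEnclosingCircle(max(cn,key=len));print(cx+x0,cy+y0,r)
hull=np.zeros_like(m);cv2.circle(hull,(int(round(cx)),int(round(cy))),int(r-2.5),1,-1)
w=(sub>110)&(hull>0);ys,xs=np.nonzero(w);P=np.array([ray(K,W,(x+x0,y+y0),.067)[:2] for x,y in zip(xs,ys)])
c=ray(K,W,(cx+x0,cy+y0),.067);print("c",c,len(P));m0=P.mean(0);d=np.linalg.svd(P-m0)[2][0];t=(P-m0)@d
if d@(m0-c[:2])<0:d=-d
print("white mean",m0,"dir",np.degrees(np.arctan2(d[1],d[0])),"span",np.ptp(t),"mean from c",np.degrees(np.arctan2(*(m0-c[:2])[::-1])),np.linalg.norm(m0-c[:2]), "ends",m0+d*t.min(),m0+d*t.max())
for y in sub[::1]:print(' '.join('%3d'%v for v in y))
```

```text
261.5 149.7903232574463 15.8615083694458
c [0.42954854 0.18319135 0.067     ] 69
white mean [0.42783935 0.17754786] dir -120.45981267681802 span 0.011192221642837143 mean from c -106.84957173305634 0.0058966341184018955 ends [0.43084554 0.18265955] [0.42517182 0.17301203]
242 241 243 244 246 246 246 242 242 243 245 245 246 246 246 248 249 246 245 248 248 247 246 246 247 248 249 245 245 245 244 243 245 246 246 248 248 248 245 244 243
242 241 242 244 246 246 245 243 242 244 244 246 246 246 246 247 251 248 244 246 248 246 246 246 248 248 248 246 245 245 244 244 245 247 248 247 249 248 245 244 244
241 241 242 244 246 248 244 243 243 242 246 247 247 247 245 246 245 240 235 235 239 236 237 246 246 248 248 247 245 244 244 244 245 246 246 247 249 248 246 244 245
242 241 242 245 245 246 246 243 243 243 245 245 244 241 232 218 216 209 191 187 193 194 214 228 228 236 244 247 247 245 244 243 245 247 247 247 248 248 245 244 243
241 241 243 244 246 247 245 243 243 244 245 236 216 203 189 157 145 141 108 107 101 112 155 177 174 199 225 238 242 246 244 243 246 247 246 247 249 248 245 244 244
241 241
[... 5196 characters left out ...]
 244 247 249 248 249 249 246 245 244 245 246
240 241 242 245 246 246 242 242 243 245 246 246 245 241 236 233 226 214 211 221 209 198 214 223 232 240 244 244 244 244 245 248 248 248 248 248 247 247 245 245 246
241 242 242 246 246 246 243 241 243 244 245 246 246 246 246 248 245 240 240 242 239 236 240 245 247 248 246 246 245 243 245 247 249 249 248 249 247 245 244 244 246
241 242 242 245 247 246 243 242 243 245 246 246 245 246 246 249 247 247 246 247 245 244 245 247 248 247 246 246 244 243 245 248 248 249 249 249 247 246 245 245 246
239 241 243 245 247 245 243 241 243 244 247 245 246 245 248 247 246 245 246 246 244 245 245 247 247 247 245 246 245 244 245 248 249 249 248 248 247 246 245 245 247
```

```bash
python3 -m jog '0.65 .018 .0043 .01 0;0.65 .018 .0043 .01 0;0.65 0 0 .03 0;0.65 0 0 .03 0;0.65 0 0 .025 0;0.65 0 0 .015 0;0.65 0 0 .008 0;0.65 0 0 0 0;0.65 0 0 0 0'
python3 -m jog '0.2 0 0 0 0;0.2 0 0 0 0;0.2 0 0 0 0;0.2 0 0 0 0;0.2 0 0 0 0;0.2 0 0 0 0;0.2 0 0 0 0;0.2 0 0 0 0' 25
python3 -c "
from h import *
info()"
```

```text
t: 3.0
tool_pos: [0.4307, 0.1818, 0.1232]
orientation: [-1.913, -2.492, 0.0]
force: [1.5, 0.5, 0.3]
opening: 0.0605
gripper_force: 0.0
t: 3.67
tool_pos: [0.4307, 0.1818, 0.123]
orientation: [1.914, 2.491, 0.001]
force: [-0.2, 0.2, 2.1]
opening: 0.0272
gripper_force: 24.9
t 3.67 p [0.4307 0.1818 0.123 ] yaw x-axis deg 104.94 z [ 0.001  0.    -1.   ] q6 0.03 op 0.0272 gf 24.92279504891485 F [-0.2  0.2  2.1]
```

```bash
python3 -m jog '0.2 0 0 -.02 0;0.2 0 0 -.03 0;0.2 0 0 -.037 0;0.2 -.01 0 -.037 0;0.2 -.035 .0008 0 0;0.2 -.0375 .001 0 0;0.2 -.0375 .001 0 0;0.2 -.0375 .001 0 0;0.2 -.0375 .001 0 0;0.2 -.0375 .001 0 0'
python3 -m jog '0.2 -.0375 .001 0 0;0.2 -.0375 .001 0 0;0.2 -.0375 .001 0 0;0.2 -.0375 .001 0 0;0.2 -.0375 .001 0 0;0.2 -.0375 .001 0 0;0.2 -.0375 .001 0 0;0.2 -.0375 .001 0 0;0.2 0 0 0 0;0.2 0 0 0 0'
python3 - <<'E'
from h import *
info();wrist("w2")
a=cv2.imread("pics/w2.png");cv2.imwrite("pics/w2b.png",cv2.resize(a,(800,600),interpolation=cv2.INTER_CUBIC))
E
```

```text
t: 4.5
tool_pos: [0.496, -0.0431, 0.2465]
orientation: [-1.914, -2.491, 0.0]
force: [1.2, -0.3, -0.8]
opening: 0.0271
gripper_force: 24.9
t: 5.33
tool_pos: [0.5805, -0.3309, 0.2448]
orientation: [-1.916, -2.487, 0.0]
force: [0.9, 0.6, -1.0]
opening: 0.0276
gripper_force: 24.9
t 5.33 p [ 0.5805 -0.3309  0.2448] yaw x-axis deg 104.78 z [-0.002  0.002 -1.   ] q6 -0.85 op 0.0276 gf 24.941199920140207 F [ 0.9  0.6 -1. ]
```

View pics/w2b.png

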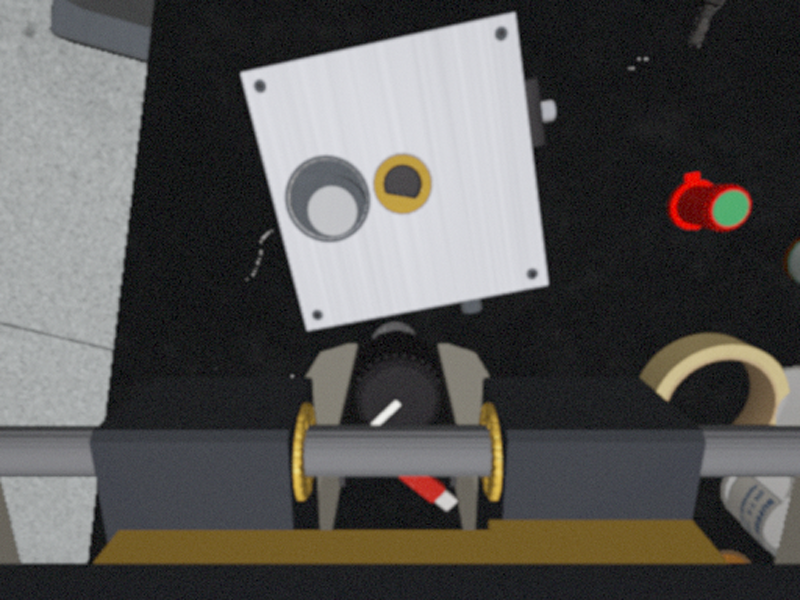

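The knob and its white line show at (395,395) with the line towards the lower left. The gold hub is at (403,183) with its D flat towards the bottom, the port is at (328,199), and the red look-alike is at (710,205). Next I'll rectify at the hub plane and measure.

```bash
cat >> h.py <<'E'
def rect(name,z,c,half,s=0.00025):
    "top-down image: col = +x world, row = -y world"
    K,W,T=load(name);a=cv2.imread(f"pics/{name}.png");n=int(2*half/s)
    P=np.linalg.inv(W);H=[]
    q=np.array([[c[0]-half,c[1]+half],[c[0]+half,c[1]+half],[c[0]+half,c[1]-half],[c[0]-half,c[1]-half]])
    uv=[]
    for x in q:
        p=K@(P@[x[0],x[1],z,1])[:3];uv.append(p[:2]/p[2])
    M=cv2.getPerspectiveTransform(np.float32(uv),np.float32([[0,0],[n,0],[n,n],[0,n]]))
    return cv2.warpPerspective(a,M,(n,n),flags=cv2.INTER_CUBIC)
E
python3 - <<'E'
from h import *
K,W,T=load("w2")
for n,u,v,z in[("hub",403,183,.036),("port",328,199,.035),("c1",241,72,.035),("c2",516,13,.035),("c3",548,286,.035),("c4",306,330,.035)]:
    p=ray(K,W,(u*.64,v*.64),z);print(n,np.round(p,4)); 
    if n=="hub":h=p
s=.00025;half=.022;r=rect("w2",.036,h,half);hsv=cv2.cvtColor(r,cv2.COLOR_BGR2HSV)
m=cv2.inRange(hsv,(12,90,90),(35,255,255));n,l,st,ce=cv2.connectedComponentsWithStats(m);i=1+st[1:,4].argmax()
g=(l==i).astype(np.uint8);cn=max(cv2.findContours(g,0,1)[0],key=len);e=cv2.fitEllipse(cn)
print("ellipse",e,"want d",.034/s)
w=lambda p:np.array([h[0]-half+p[0]*s,h[1]+half-p[1]*s])
hc=w(e[0]);print("hub",hc,"centroid dir",np.degrees(np.arctan2(*(w(ce[i])-hc)[::-1])),np.linalg.norm(w(ce[i])-hc))
# inner contour, flat fit
cs,hi=cv2.findContours(g,cv2.RETR_CCOMP,cv2.CHAIN_APPROX_NONE);inn=max([c for c,k in zip(cs,hi[0]) if k[3]>=0],key=len)[:,0]
q=np.array([w(p) for p in inn])-hc;ang=np.arctan2(q[:,1],q[:,0]);rr=np.hypot(*q.T)
from scipy.optimize import least_squares
f=lambda p:np.minimum(np.sqrt((q[:,0]-p[0])**2+(q[:,1]-p[1])**2),1)-np.minimum(p[3],p[4]/np.maximum(np.cos(np.arctan2(q[:,1]-p[1],q[:,0]-p[0])-p[2]),.05))
for a0 in(-60,-90,-120):
    o=least_squares(f,[0,0,np.radians(a0),.011,.0065],loss="soft_l1",f_scale=.0003);print(np.round(o.x,4),np.degrees(o.x[2]),o.cost)
cv2.imwrite("pics/rh.png",r)
# knob line
a=cv2.imread("pics/w2.png");c=a[245:285,225:275].min(2)>150;ys,xs=np.nonzero(c)
P=np.array([ray(K,W,(x+225,y+245),T[2,3]-.065+.0095)[:2] for x,y in zip(xs,ys)]);d=np.linalg.svd(P-P.mean(0))[2][0]
print("line",np.degrees(np.arctan2(d[1],d[0])),len(P),xs.min()+225,xs.max()+225,ys.min()+245,ys.max()+245)
E
```

```text
hub [ 0.5687 -0.2665  0.036 ]
port [ 0.5273 -0.2871  0.035 ]
c1 [ 0.4642 -0.2308  0.035 ]
c2 [ 0.6054 -0.1628  0.035 ]
c3 [ 0.6736 -0.3043  0.035 ]
c4 [ 0.5318 -0.3719  0.035 ]
ellipse ((85.8280029296875, 90.15534973144531), (133.31887817382812, 133.53712463378906), 138.37193298339844) want d 136.0
hub [ 0.568116   -0.26701526] centroid dir -85.13521960609995 0.0007279785756677051
[ 0.      0.     -1.4767  0.0108  0.0064] -84.61025212985588 1.1511853745204903e-06
[ 0.      0.     -1.4757  0.0108  0.0064] -84.55228741147674 1.1527196258396455e-06
[ 0.      0.     -1.4767  0.0108  0.0064] -84.61024616779805 1.1511853745274014e-06
line -120.19819240294125 110 238 256 256 271
```

Run:
```python
from h import *
K,W,T=load("w2");a=cv2.imread("pics/w2.png")[245:285,225:275].min(2)
ys,xs=np.nonzero(a>150);P=np.array([ray(K,W,(x+225,y+245),T[2,3]-.056) for x,y in zip(xs,ys)])
L=(P-T[:3,3])@T[:3,:3];L=L[:,:2];m=L.mean(0);d=np.linalg.svd(L-m)[2][0];t=(L-m)@d
print("line in tool: ends",(m+d*t.min())*1e3,(m+d*t.max())*1e3,"x at y=0",(m[0]-d[0]*m[1]/d[1])*1e3)
# same with w1
K,W,T1=load("w1");b=cv2.imread("pics/w1.png")[130:171,242:283].min(2)
ys,xs=np.nonzero(b>150);k=[(x,y) for x,y in zip(xs,ys) if 9<=x<=22 and 20<=y<=33]
P=np.array([ray(K,W,(x+242,y+130),.067) for x,y in k]);G=T1.copy();G[:3,3]=[.4307,.1818,.123]
L=((P-G[:3,3])@G[:3,:3])[:,:2];m=L.mean(0);d=np.linalg.svd(L-m)[2][0];t=(L-m)@d
print("w1 ends",(m+d*t.min())*1e3,(m+d*t.max())*1e3,"x at y=0",(m[0]-d[0]*m[1]/d[1])*1e3)
h=np.array([.5681,-.2670]);print("to hub in tool",((h-T[:2,3])@T[:2,:2])*1e3)
```

```text
line in tool: ends [-0.17282891  2.03098979] [-8.35704718 -6.14712802] x at y=0 -2.205333716094318
w1 ends [ 0.4638781  -0.17336508] [ -9.89428605 -10.08841927] x at y=0 0.6449909763014535
to hub in tool [64.96105571  4.30594772]
```

```bash
python3 -m jog '0.2 0 0 0 -6;0.2 0 0 0 -6;0.2 0 0 0 -6;0.2 0 0 0 -6;0.2 0 0 0 -6;0.2 0 0 0 -5.7;0.2 .003 .02 .02 0;0.2 .0034 .0199 .03 0;0.2 0 0 .029 0;0.2 0 0 0 0'
python3 -m jog '0.2 0 0 0 0;0.2 0 0 0 0'
python3 - <<'E'
from h import *
info();wrist("w3")
a=cv2.imread("pics/w3.png");cv2.imwrite("pics/w3b.png",cv2.resize(a,(800,600),interpolation=cv2.INTER_CUBIC))
E
```

```text
t: 6.22
tool_pos: [0.5987, -0.2896, 0.1608]
orientation: [-1.05, -2.95, -0.004]
force: [-0.9, 0.5, -2.1]
opening: 0.0274
gripper_force: 24.9
t: 6.38
tool_pos: [0.6018, -0.294, 0.1697]
orientation: [1.057, 2.957, -0.001]
force: [-0.5, -0.6, 0.5]
opening: 0.0272
gripper_force: 24.9
t 6.38 p [ 0.6018 -0.294   0.1697] yaw x-axis deg 140.68 z [ 0.001 -0.001 -1.   ] q6 -1.42 op 0.0272 gf 24.941453961655498 F [-0.5 -0.6  0.5]
```

View pics/w3b.png

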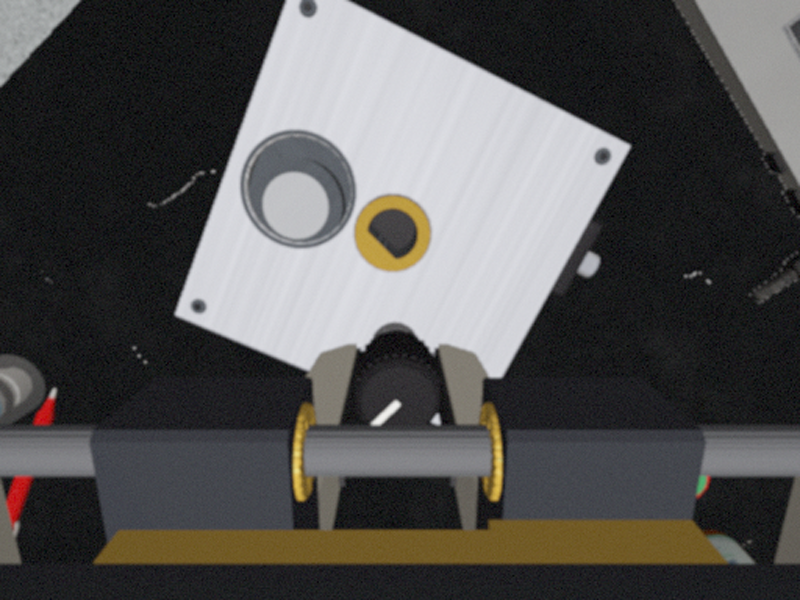

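The flat normal and the white line both point lower left, so they're parallel. The hub is at (393,232) and the shaft tip shows at (395,328). Now I'll measure the offsets.

```bash
cat >> h.py <<'E'
def hub(name,h,z=.036,half=.022,s=.00025):
    r=rect(name,z,h,half);m=cv2.inRange(cv2.cvtColor(r,cv2.COLOR_BGR2HSV),(12,90,90),(35,255,255))
    n,l,st,ce=cv2.connectedComponentsWithStats(m);i=1+st[1:,4].argmax()
    cn=max(cv2.findContours((l==i).astype(np.uint8),0,1)[0],key=len);e=cv2.fitEllipse(cv2.convexHull(cn))
    w=lambda p:np.array([h[0]-half+p[0]*s,h[1]+half-p[1]*s]);hc=w(e[0]);d=w(ce[i])-hc
    return hc,np.degrees(np.arctan2(d[1],d[0])),e[1]
E
python3 - <<'E'
from h import *
K,W,T=load("w3");h,ang,e=hub("w3",[.5681,-.267]);print(h,ang,e,"in tool",((h-T[:2,3])@T[:2,:2])*1e3)
a=cv2.imread("pics/w3.png");g=cv2.cvtColor(a,6)
for y in range(203,224,2):print(y,' '.join('%3d'%v for v in g[y,226:284]))
c=a[245:285,225:265].min(2)>150;ys,xs=np.nonzero(c)
P=np.array([ray(K,W,(x+225,y+245),T[2,3]-.056)[:2] for x,y in zip(xs,ys)]);d=np.linalg.svd(P-P.mean(0))[2][0];print("line",np.degrees(np.arctan2(d[1],d[0])))
for p in[(-.0,0,.115),(.01,0,.115),(0,0,.056)]:
    q=K@(np.linalg.inv(W)@T@[*p,1])[:3];print(p,q[:2]/q[2])
E
```

```text
[ 0.56817007 -0.26749396] -89.5179725535357 (135.63247680664062, 135.87135314941406) in tool [42.86644391 -0.796791  ]
203 212 214 216 216 218 217 218 218 217 214 216 217 216 216 215 213 215 214 215 214 217 216 215 215 216 217 216 215 216 212 212 212 214 215 215 215 214 215 215 215 215 214 215 215 213 213 214 212 213 213 213 210 211 213 215 214 215 215
205 213 216 216 216 219 218 216 215 213 215 219 216 214 215 214 215 214 214 214 216 216 215 210 212 210 203 199 202 206 205 207 211 215 216 214 215 215 215 216 216 213 214 214 214 214 212 213 215 214 213 211 212 214 216 215 214 213 214
207 216 216 218 217 216 218 215 215 217 217 217 215 215 213 214 214 215 215 210 199 180 156 137 122 111 101 105 108 107 114 121 140 164 187 203 209 214 217 217 215 213 214 214 215 213 211 213 215 213 211 212 212 215 217 215 214 214 212
209 218 217 217 217 217 216 215 216 218 217 215 212 214 214 215 211 197 170 128 107  97  87  89  89  91  89  89  91  91  93  88  90  86  99 113 142 176 201 214 216 215 213 213 212 213 213 213 214 210 211 213 214 215 214 214 215 213 211
211 216 218 217 217 216 213 215 218 2
[... 1070 characters left out ...]
   7  19  16  29  68 138 190 212 215 214 212 212 213 211 207 202 200 202
221 132 142 183 209 212 211 203 167 101  40  30  11  20  16  20  27  15  15  28  18  16  19  17  24  21  27  21   1  21   9  20  17  24  18  13  25  20  14  25  18  17  19  20  21  25  54 111 155 188 209 213 212 207 204 182 142 130 130
223 122 114 106 103 135 177 187 147  68  17  13  16  11  17  25  11  20  21  22  19  16  20  21  20  22   1  21  27  22  24  19  21  24  16  22  22  12  14  20  19  18  18   1  26  22   5  21  52 129 185 208 193 146 103  92 109 119 123
line -84.25058386547974
(-0.0, 0, 0.115) [251.93853485 215.43586165]
(0.01, 0, 0.115) [251.90399778 201.47774726]
(0, 0, 0.056) [251.2317454  254.75295781]
```

Run:
```python
from h import *
s=.00025;half=.022;h=np.array([.56817,-.26749])
for nm,hc in(("w3",h),("w2",np.array([.568116,-.267015]))):
    r=rect(nm,.036,hc,half);hsv=cv2.cvtColor(r,cv2.COLOR_BGR2HSV);m=cv2.inRange(hsv,(12,90,90),(35,255,255))
    yy,xx=np.mgrid[:176,:176];m[np.hypot(xx-88,yy-88)>64]=255
    m=255-m;n,l,st,ce=cv2.connectedComponentsWithStats(m);i=1+st[1:,4].argmax()
    cn=max(cv2.findContours((l==i).astype(np.uint8),0,1)[0],key=len)[:,0]
    q=np.c_[(cn[:,0]-87.5)*s,(87.5-cn[:,1])*s];a=np.degrees(np.arctan2(q[:,1],q[:,0]))
    for w in(30,22):
        k=np.abs((a+84.6+180)%360-180)<w;d=cv2.fitLine(q[k].astype(np.float32),cv2.DIST_HUBER,0,.01,.01).ravel();nrm=np.array([d[1],-d[0]]);o=nrm@d[2:]
        if o<0:nrm,o=-nrm,-o
        print(nm,np.degrees(np.arctan2(nrm[1],nrm[0])),o,"area centroid",np.degrees(np.arctan2(*(-q.mean(0))[::-1])))
    k=np.abs((a+84.6+180)%360-180)>70;R=np.hypot(*q[k].T);print("arc r",R.mean(),R.std())
    cv2.imwrite(f"pics/r_{nm}.png",r)
```

```text
w3 -85.176315 0.006676585 area centroid -99.79071879860287
w3 -86.120445 0.0067349616 area centroid -99.79071879860287
arc r 0.010671836139668186 0.00021991987257631462
w2 -85.570656 0.0064021237 area centroid -94.81923523100158
w2 -85.98278 0.0064399014 area centroid -94.81923523100158
arc r 0.010479247983792498 0.00013997080635346962
```

```bash
python3 -m jog '0.2 .012 -.0003 0 1;0.2 .015 -.0004 0 0;0.2 .012 -.0004 0 0;0.2 .0059 0 0 0;0.2 0 0 .007 0;0.2 0 0 .006 0;0.2 0 0 0 0;0.2 0 0 0 0'
python3 -c "
from h import *
info();wrist('w4')
h=np.array([.56817,-.26749]);T=tool();print('key err mm',((h-T[:2,3])@T[:2,:2])*1e3+[2.,-.3])"
python3 -m jog '0.2 0 0 .003 0;0.2 0 0 .003 0;0.2 0 0 .003 0;0.2 0 0 0 0;0.2 0 0 0 0'
python3 -c "
from h import *
info()"
```

```text
t: 7.1
tool_pos: [0.5664, -0.2664, 0.1541]
orientation: [-1.084, -2.948, -0.0]
force: [-0.4, 1.1, -0.2]
opening: 0.0271
gripper_force: 24.9
t 7.1 p [ 0.5664 -0.2664  0.1541] yaw x-axis deg 139.62 z [-0.001  0.    -1.   ] q6 -1.39 op 0.0271 gf 24.941411213949323 F [-0.4  1.1 -0.2]
key err mm [ 0.09471594 -0.00757419]
t: 7.57
tool_pos: [0.5663, -0.2662, 0.1453]
orientation: [-1.084, -2.948, -0.0]
force: [0.5, 0.1, -1.0]
opening: 0.027
gripper_force: 24.9
t 7.57 p [ 0.5663 -0.2662  0.1453] yaw x-axis deg 139.64 z [-0.  0. -1.] q6 -1.39 op 0.027 gf 24.94140496943146 F [ 0.5  0.1 -1. ]
```

```bash
python3 -m jog '0.2 0 0 .003 0;0.2 0 0 .003 0;0.2 0 0 .002 0;0.2 0 0 0 0;0.2 0 0 0 0'
python3 -c "
from h import *
info();print(robot.read_state()['wrist_torque'])"
```

```text
t: 7.98
tool_pos: [0.5663, -0.2662, 0.1375]
orientation: [-1.084, -2.949, 0.0]
force: [1.4, -1.2, -1.6]
opening: 0.0268
gripper_force: 24.9
t 7.98 p [ 0.5663 -0.2662  0.1375] yaw x-axis deg 139.64 z [-0.  0. -1.] q6 -1.39 op 0.0268 gf 24.940192415378988 F [ 1.4 -1.2 -1.6]
[-0.19120024 -0.1027069  -0.03864151]
```

```bash
python3 -m jog '0.2 0 0 .003 0;0.2 0 0 .003 0;0.2 0 0 .003 0;0.2 0 0 .003 0;0.2 0 0 .0015 0;0.2 0 0 .001 0;0.2 0 0 0 0;0.2 0 0 0 0;0.2 0 0 0 0'
python3 -c "
from h import *
info();print(robot.read_state()['wrist_torque'])"
```

```text
t: 8.73
tool_pos: [0.5666, -0.2666, 0.1242]
orientation: [1.084, 2.948, -0.001]
force: [-2.8, -0.6, 5.7]
opening: 0.0272
gripper_force: 25.0
t 8.73 p [ 0.5666 -0.2666  0.1242] yaw x-axis deg 139.63 z [ 0.    -0.001 -1.   ] q6 -1.39 op 0.0272 gf 24.986976842628792 F [-2.8 -0.6  5.7]
[-0.11515498  0.45660321 -0.03692869]
```

```bash
python3 -m jog '0.2 0 .0002 0 5;0.2 0 .0002 0 5;0.2 0 .0002 0 5;0.2 0 .0002 0 5;0.2 0 .0002 0 5;0.2 0 .0002 0 5;0.2 0 .0002 0 5;0.2 0 .0002 0 5;0.2 0 .0002 0 5' 35
python3 -c "
from h import *
info();print(robot.read_state()['wrist_torque'])"
python3 -m jog '0.2 0 .0002 0 5;0.2 0 .0002 0 5;0.2 0 .0002 0 5;0.2 0 .0002 0 5;0.2 0 .0002 0 5;0.2 0 .0002 0 4.5;0.2 0 0 0 0;0.2 0 0 0 0'
python3 -c "
from h import *
info();print(robot.read_state()['wrist_torque'])"
```

```text
t: 9.48
tool_pos: [0.5676, -0.2666, 0.1242]
orientation: [2.134, 2.304, -0.003]
force: [-5.2, -4.1, 5.8]
opening: 0.0271
gripper_force: 35.0
t 9.48 p [ 0.5676 -0.2666  0.1242] yaw x-axis deg 94.37 z [-0.    -0.002 -1.   ] q6 -0.6 op 0.0271 gf 34.9804843578022 F [-5.2 -4.1  5.8]
[-0.94517277  0.88737328  0.00937726]
t: 10.15
tool_pos: [0.5683, -0.2671, 0.1242]
orientation: [2.647, 1.689, -0.004]
force: [-7.2, -5.7, 8.2]
opening: 0.0264
gripper_force: 35.0
t 10.15 p [ 0.5683 -0.2671  0.1242] yaw x-axis deg 65.07 z [-0.001 -0.002 -1.   ] q6 -0.08 op 0.0264 gf 34.98588187561836 F [-7.2 -5.7  8.2]
[-1.04696114  1.36911705 -0.07331182]
```

```bash
python3 -m jog '0.6 0 0 0 0;0.6 0 0 0 0;0.6 0 0 0 0;0.6 0 0 0 0;0.6 0 0 -.02 0;0.6 0 0 -.03 0;0.6 0 0 -.03 0;0.6 -.03 0 -.01 0;0.6 -.03 0 0 0;0.6 -.02 0 0 0'
python3 -m jog '0.6 0 0 0 0;0.6 0 0 0 0'
python3 - <<'E'
from h import *
info();wrist("w5")
a=cv2.imread("pics/w5.png")[0:260,60:407];cv2.imwrite("pics/w5b.png",cv2.resize(a,None,fx=2.3,fy=2.3,interpolation=cv2.INTER_CUBIC))
E
```

```text
t: 10.98
tool_pos: [0.5355, -0.3399, 0.2152]
orientation: [2.644, 1.69, 0.001]
force: [-0.7, 0.6, 0.6]
opening: 0.0558
gripper_force: 0.0
t: 11.15
tool_pos: [0.535, -0.3386, 0.213]
orientation: [-2.649, -1.688, -0.0]
force: [0.2, 0.2, -0.4]
opening: 0.056
gripper_force: 0.0
t 11.15 p [ 0.535  -0.3386  0.213 ] yaw x-axis deg 65.03 z [-0.     0.001 -1.   ] q6 -0.21 op 0.056 gf 0.0 F [ 0.2  0.2 -0.4]
```

View pics/w5b.png

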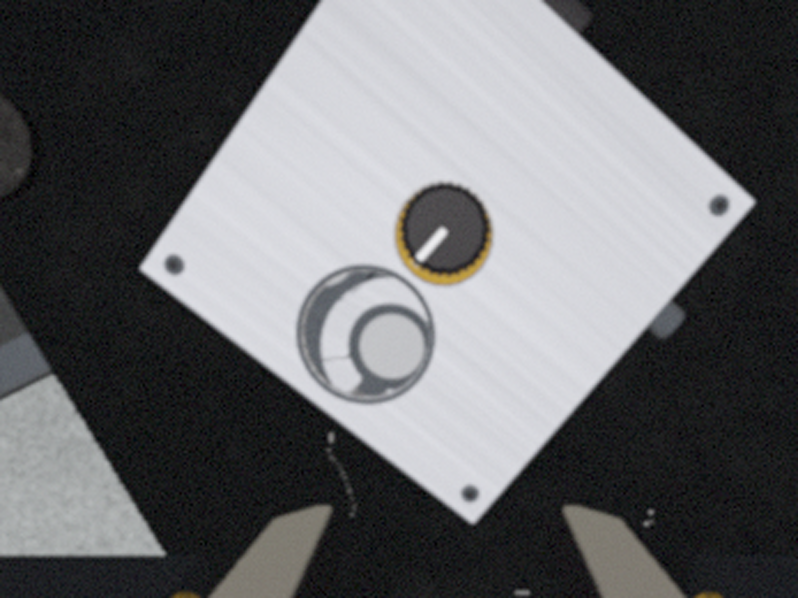

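The key is in the hub with its line lower left. Through the port, the bright seat disc at crop (391,345) sits off the port centre at (366,335). I'll quantify the wheel angle.

Run:
```python
from h import *
K,W,T=load("w5")
f=lambda x,y,z:ray(K,W,(60+x/2.3,y/2.3),z)
port=f(366,334,.035);print("port",port)
cs=[f(140,268,.035),f(473,523,.035),f(755,202,.035)];ctr=(cs[0]+cs[2])/2;print("corners",cs,"centre",ctr)
k=f(447,228,.068);print("knob",k)
az=lambda p,c:np.degrees(np.arctan2(p[1]-c[1],p[0]-c[0]))
print("port az",az(port,ctr), az(cs[1],cs[0]),az(cs[2],cs[1]))
print("line az",az(f(420,260,.068),f(444,231,.068)))
for z in(.022,.0145):
  for p in((391,345),):
    s=f(*p,z);print(z,s,az(s,ctr),np.hypot(*(s-ctr)[:2]),"notch",az(f(368,385,z),s), "w", np.hypot(*(f(355,345,z)-f(428,345,z))))
r=rect("w5",.030,port,.03,.0001);cv2.imwrite("pics/w5p.png",r)
```

```text
port [ 0.52733975 -0.28723441  0.035     ]
corners [array([ 0.4638308 , -0.23138541,  0.035     ]), array([ 0.53234484, -0.37208103,  0.035     ]), array([ 0.6729918 , -0.30388257,  0.035     ])] centre [ 0.5684113  -0.26763399  0.035     ]
knob [ 0.56991061 -0.26690522  0.068     ]
port az -154.48830110967742 -64.0354725872425 25.868335603022317
line az -155.81980163695263Traceback (most recent call last):
  File "<stdin>", line 12, in <module>
TypeError: return arrays must be of ArrayType
```

Run:
```python
from h import *
K,W,T=load("w5");ctr=np.array([.5684,-.2676])
f=lambda x,y,z:ray(K,W,(60+x/2.3,y/2.3),z)[:2]
az=lambda p,c:np.degrees(np.arctan2(p[1]-c[1],p[0]-c[0]))
for z in(.03,.022,.0145):
    s=f(391,345,z);print(z,s,"az",az(s,ctr),"r",np.hypot(*(s-ctr)),"w",np.hypot(*(f(355,345,z)-f(428,345,z))))
a=cv2.imread("pics/w5.png");r=a[105:185,180:260];cv2.imwrite("pics/w5p.png",cv2.resize(r,None,fx=7,fy=7,interpolation=cv2.INTER_CUBIC))
```

```text
0.03 [ 0.53332832 -0.29519759] az -141.80111232935533 r 0.04462789849963659 w 0.02769553766482097
0.022 [ 0.5323408  -0.29582005] az -141.953146813846 r 0.04578905189599558 w 0.028530048779256502
0.0145 [ 0.531415   -0.29640361] az -142.0888379429156 r 0.04687791196017072 w 0.029312402949039727
```

View pics/w5p.png

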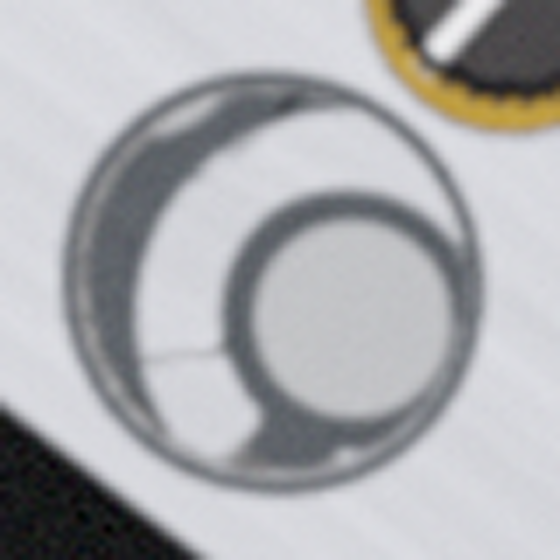

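The seat sits at az −142° against the port at −154.4°, so the wheel is still about 0.21 rad short because of shaft play. I'll regrasp with the tool facing the port (yaw about 206°), so the port stays visible while turning.

```bash
python3 -m jog '0.6 .026 0 0 0;0.6 .026 0 0 0;0.6 .0263 0 0 0;0.6 0 0 0 -7;0.6 0 0 0 -7;0.6 0 0 0 -7;0.6 0 0 0 -7;0.6 0 0 0 -7;0.6 0 0 0 -7;0.6 0 0 0 -7'
python3 -m jog '0.6 0 0 0 -7;0.6 0 0 0 -7;0.6 0 0 0 -7;0.6 0 0 0 -7;0.6 0 0 0 -7;0.6 0 0 0 -7;0.6 0 0 0 -7;0.6 0 0 0 -7;0.6 0 0 0 -7;0.6 0 0 0 -7'
python3 -m jog '0.6 0 0 0 -7;0.6 0 0 0 -7;0.6 0 0 0 -7;0.6 0 0 0 0;0.6 0 0 0 0'
python3 -c "
from h import *
info();T=tool();print((([.5678,-.2675]-T[:2,3])@T[:2,:2])*1e3)"
```

```text
t: 12.03
tool_pos: [0.5689, -0.2652, 0.2128]
orientation: [-1.697, -2.643, -0.001]
force: [-0.7, 0.4, -0.1]
opening: 0.0556
gripper_force: 0.0
t: 12.87
tool_pos: [0.5689, -0.2653, 0.2128]
orientation: [0.126, -3.139, -0.001]
force: [-0.2, -0.5, 0.4]
opening: 0.0557
gripper_force: 0.0
t: 13.28
tool_pos: [0.5687, -0.2657, 0.2129]
orientation: [0.68, -3.067, -0.001]
force: [0.9, -0.0, -0.4]
opening: 0.0559
gripper_force: 0.0
t 13.28 p [ 0.5687 -0.2657  0.2129] yaw x-axis deg -155.01 z [-0.     0.001 -1.   ] q6 -2.53 op 0.0559 gf 0.0 F [ 0.9 -0.  -0.4]
[ 1.54981982 -1.20839154]
```

```bash
python3 -m jog '0.6 .0015 -.0012 .02 0;0.6 0 0 .03 0;0.6 0 0 .025 0;0.6 0 0 .013 0;0.6 0 0 0 0;0.2 0 0 0 0;0.2 0 0 0 0;0.2 0 0 0 0;0.2 0 0 0 0;0.2 0 0 0 0' 35
python3 - <<'E'
from h import *
info();wrist("w6");T=tool();print((([.5678,-.2675]-T[:2,3])@T[:2,:2])*1e3)
a=cv2.imread("pics/w6.png");cv2.imwrite("pics/w6b.png",cv2.resize(a[70:300,140:370],None,fx=2.6,fy=2.6,interpolation=cv2.INTER_CUBIC))
E
```

```text
t: 14.12
tool_pos: [0.5679, -0.2687, 0.1266]
orientation: [-0.683, 3.065, -0.0]
force: [-4.8, 9.0, 9.1]
opening: 0.027
gripper_force: 26.2
t 14.12 p [ 0.5679 -0.2687  0.1266] yaw x-axis deg -154.88 z [ 0.001 -0.    -1.   ] q6 -2.53 op 0.027 gf 26.22101022177958 F [-4.8  9.   9.1]
[-0.37084909  0.94930906]
```

View pics/w6b.png

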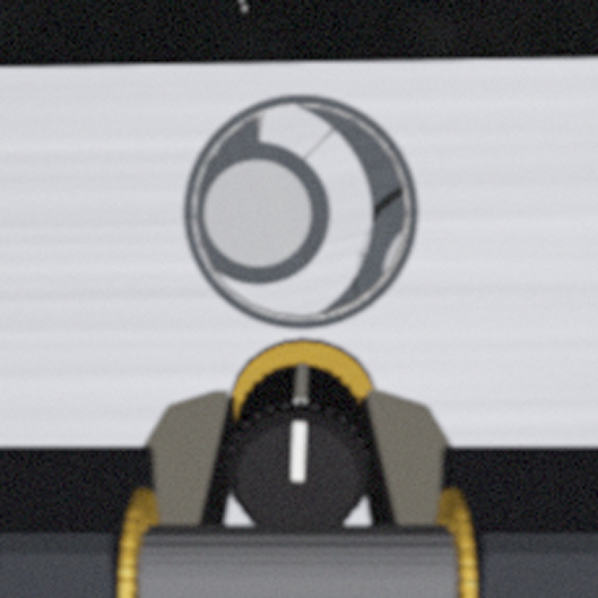

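The port is centred at crop (300,212), the seat disc at (258,213) is left of it, and the key line points straight at the port. Clockwise turning will move the seat right in this view. I'll turn on and track the disc numerically.

```bash
cat >> h.py <<'E'
def seat(name,ctr=(.5684,-.2676)):
    c=np.array([.5273,-.2872]);half=.026;s=.0001
    g=cv2.cvtColor(rect(name,.022,c,half,s),6);g=cv2.medianBlur(g,9)
    o=cv2.HoughCircles(g,cv2.HOUGH_GRADIENT,1,100,param1=60,param2=15,minRadius=120,maxRadius=150)
    for u,v,r in o[0][:3]:
        p=np.array([c[0]-half+u*s,c[1]+half-v*s]);d=p-ctr
        print("disc",np.round(p,4),"r",r*s,"az",np.degrees(np.arctan2(d[1],d[0])),"rad",np.hypot(*d))
    p=np.array(rect(name,.035,c,.03,s));p=cv2.medianBlur(cv2.cvtColor(p,6),7)
    o=cv2.HoughCircles(p,cv2.HOUGH_GRADIENT,1,100,param1=60,param2=15,minRadius=225,maxRadius=245)
    if o is not None:
        u,v,r=o[0][0];p=np.array([c[0]-.03+u*s,c[1]+.03-v*s]);d=p-ctr;print("port",np.round(p,4),r*s,"az",np.degrees(np.arctan2(d[1],d[0])),np.hypot(*d))
E
python3 -m jog '0.2 0 .0008 0 0;0.2 0 0 0 3;0.2 0 0 0 3;0.2 0 0 0 3;0.2 0 0 0 0;0.2 0 0 0 0'
python3 - <<'E'
from h import *
seat("w5");seat("w6");info();wrist("w7");seat("w7")
E
```

```text
t: 14.67
tool_pos: [0.5677, -0.2683, 0.1266]
orientation: [-0.44, 3.109, -0.002]
force: [-1.7, 2.1, 4.6]
opening: 0.0266
gripper_force: 35.0
disc [ 0.5331 -0.2943] r 0.014389999 az -142.8845326695605 rad 0.044330405539951385
disc [ 0.5357 -0.2828] r 0.013089999 az -154.9638976751823 rad 0.0360358862496597
port [ 0.5268 -0.2887] 0.024439998 az -153.02275914645608 0.046623223496932376
disc [ 0.5321 -0.2961] r 0.01275 az -141.776521010938 rad 0.04614287643784752
disc [ 0.5172 -0.2943] r 0.014389999 az -152.4376386959519 rad 0.057811114142715746
disc [ 0.5373 -0.2796] r 0.014719999 az -158.78957844985968 rad 0.03330623108406416
port [ 0.5267 -0.2874] 0.02422 az -154.6301753402227 0.0460953908307999
t 14.67 p [ 0.5677 -0.2683  0.1266] yaw x-axis deg -163.89 z [ 0.001 -0.001 -1.   ] q6 -2.38 op 0.0266 gf 35.00114768394269 F [-1.7  2.1  4.6]
disc [ 0.5287 -0.2911] r 0.01273 az -149.29193362987655 rad 0.04611642882408875
disc [ 0.5156 -0.2918] r 0.014169999 az -155.31101925637475 rad 0.058057083773045456
disc [ 0.5218 -0.277 ] r 0.01483 az -168.6427350188996 rad 0.04747973300929025
port [ 0.5267 -0.2875] 0.02422 az -154.40597148527476 0.046181436122003525
```

```bash
python3 -m jog '0.2 0 0 0 2.5;0.2 0 0 0 3;0.2 0 0 0 0;0.2 0 0 0 0;0.2 0 0 0 0'
python3 - <<'E'
from h import *
info();wrist("w8");seat("w8")
E
```

```text
t: 15.13
tool_pos: [0.5677, -0.2684, 0.1266]
orientation: [-0.291, 3.127, -0.002]
force: [-0.9, 0.7, 5.0]
opening: 0.0271
gripper_force: 35.0
t 15.13 p [ 0.5677 -0.2684  0.1266] yaw x-axis deg -169.38 z [ 0.002 -0.001 -1.   ] q6 -2.28 op 0.0271 gf 35.00100048899185 F [-0.9  0.7  5. ]
disc [ 0.5268 -0.2875] r 0.0127799995 az -154.35227202033371 rad 0.04609126907124356
disc [ 0.5246 -0.2757] r 0.014389999 az -169.44757103855972 rad 0.04450264173526667
disc [ 0.5363 -0.2777] r 0.014939999 az -162.42739045675256 rad 0.0336188214032127
port [ 0.5268 -0.2877] 0.02411 az -154.12856964703988 0.04617818795111331
```

The wheel is on target (−154.35° against the port's −154.3°). I'll press the key lightly home, release it, and go look at the cells.

```bash
python3 -m jog '0.2 0 0 .001 0;0.2 0 0 0 0;0.6 0 0 0 0;0.6 0 0 0 0;0.6 0 0 0 0;0.6 0 0 0 0;0.6 0 0 -.015 0;0.6 0 0 -.03 0;0.6 0 0 -.03 0'
python3 -m jog '0.6 .007 .029 0 0;0.6 .007 .029 0 0;0.6 .007 .029 0 0;0.6 .007 .029 0 0;0.6 .007 .029 0 0;0.6 .007 .029 0 0;0.6 .007 .029 0 0;0.6 0 0 0 0;0.6 0 0 0 0;0.6 0 0 0 0'
python3 - <<'E'
from h import *
info();wrist("w9")
a=cv2.imread("pics/w9.png");cv2.imwrite("pics/w9b.png",cv2.resize(a,(800,600),interpolation=cv2.INTER_CUBIC))
E
```

```text
t: 15.93
tool_pos: [0.566, -0.2674, 0.1979]
orientation: [0.291, -3.124, -0.004]
force: [1.0, -0.2, 0.1]
opening: 0.0557
gripper_force: 0.0
t: 16.77
tool_pos: [0.4818, -0.0778, 0.1994]
orientation: [-0.292, 3.127, -0.001]
force: [0.4, 0.0, -0.1]
opening: 0.0558
gripper_force: 0.0
t 16.77 p [ 0.4818 -0.0778  0.1994] yaw x-axis deg -169.33 z [ 0.001 -0.001 -1.   ] q6 -2.02 op 0.0558 gf 0.0 F [ 0.4  0.  -0.1]
```

View pics/w9b.png

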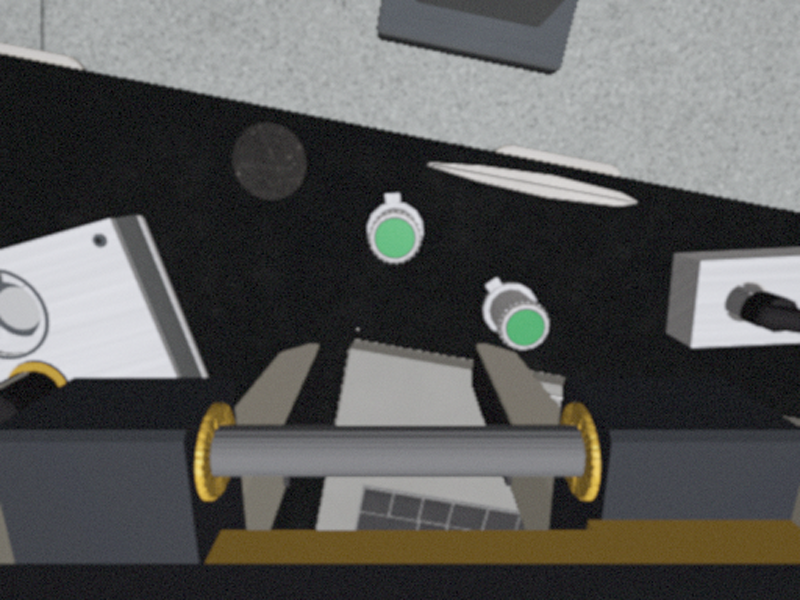

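There are three candidates: silver B at (394,235) with a lug at (392,197), silver A at (515,315) with a lug at (493,287), and the red one far off by the wheel unit. The far sides are hidden by the tubes. I'll shift so those sides are exposed and sample the flange ring numerically.

```bash
python3 -m jog '0.6 -.03 0 0 0;0.6 -.03 0 0 0;0.6 -.02 0 0 0;0.6 0 0 0 0;0.6 0 0 0 0'
cat >> h.py <<'E'
def cells(name):
    K,W,T=load(name);a=cv2.imread(f"pics/{name}.png");m=cv2.inRange(cv2.cvtColor(a,cv2.COLOR_BGR2HSV),(45,80,80),(80,255,255))
    n,l,st,ce=cv2.connectedComponentsWithStats(m);out=[]
    for i in range(1,n):
        if 60<st[i,4]<3000:
            p=ray(K,W,ce[i],.042);out.append(p);print("cell",np.round(ce[i],1),np.round(p[:2],4),st[i,4])
    g=cv2.cvtColor(a,6)
    for p in out:
        v=[]
        for d in range(0,360,10):
            x=[]
            for r in(.0178,.0188,.0195):
                q=K@(np.linalg.inv(W)@[p[0]+r*np.cos(np.radians(d)),p[1]+r*np.sin(np.radians(d)),.006,1])[:3];u=q[:2]/q[2]
                x.append(cv2.getRectSubPix(g,(1,1),tuple(map(float,u)))[0,0] if 0<=u[0]<512 and 0<=u[1]<384 else -1)
            v.append(int(np.mean(x)))
        print(np.round(p[:2],3),{d:b for d,b in zip(range(0,360,10),v)})
    return out
E
python3 - <<'E'
from h import *
info();wrist("w10");cells("w9");cells("w10")
E
```

```text
t: 17.23
tool_pos: [0.5609, -0.0637, 0.1987]
orientation: [0.29, -3.127, -0.0]
force: [-0.1, -0.5, -0.1]
opening: 0.0559
gripper_force: 0.0
t 17.23 p [ 0.5609 -0.0637  0.1987] yaw x-axis deg -169.4 z [-0.001 -0.    -1.   ] q6 -1.96 op 0.0559 gf 0.0 F [-0.1 -0.5 -0.1]
cell [252.3 151.9] [ 0.4455 -0.0858] 474
cell [335.8 209.2] [ 0.4795 -0.0089] 410
[ 0.446 -0.086] {0: 163, 10: 159, 20: 154, 30: 132, 40: 108, 50: 78, 60: 63, 70: 38, 80: 27, 90: 28, 100: 23, 110: 23, 120: 26, 130: 22, 140: 26, 150: 27, 160: 25, 170: 26, 180: 98, 190: 215, 200: 218, 210: 108, 220: 23, 230: 25, 240: 22, 250: 28, 260: 26, 270: 23, 280: 24, 290: 26, 300: 29, 310: 35, 320: 72, 330: 100, 340: 138, 350: 152}
[ 0.479 -0.009] {0: 142, 10: 180, 20: 145, 30: 146, 40: 144, 50: 145, 60: 147, 70: 144, 80: 146, 90: 169, 100: 161, 110: 64, 120: 34, 130: 28, 140: 29, 150: 26, 160: 25, 170: 24, 180: 24, 190: 26, 200: 23, 210: 73, 220: 219, 230: 214, 240: 146, 250: 34, 260: 25, 270: 25, 280: 24, 290: 22, 300: 26, 310: 24, 320: 31, 330: 37, 340: 31, 350: 39}
cell [252.9  40.1] [ 0.445  -0.0858] 630
cell [344.2 108.4] [ 0.4789 -0.0089] 534
[ 0.445 -0.086] {0: 21, 10: 24, 20: 27, 30: 24, 40: 25, 50: 22, 60: 25, 70: 24, 80: 25, 90: 24, 100: 20, 110: 21, 120: 27, 130: 50, 140: 100, 150: 153, 160: 185, 170: 176, 180: 168, 190: 163, 200: 166, 210: 177, 220: 177, 230: 164, 240: 93, 250: 40, 260: 25, 270: 24, 280: 23, 290: 21, 300: 27, 310: 23, 320: 26, 330: 29, 340: 27, 350: 27}
[ 0.479 -0.009] {0: 28, 10: 27, 20: 31, 30: 97, 40: 209, 50: 194, 60: 188, 70: 162, 80: 160, 90: 162, 100: 162, 110: 163, 120: 163, 130: 160, 140: 184, 150: 156, 160: 71, 170: 31, 180: 21, 190: 22, 200: 21, 210: 77, 220: 214, 230: 211, 240: 155, 250: 23, 260: 28, 270: 25, 280: 22, 290: 25, 300: 25, 310: 23, 320: 26, 330: 29, 340: 29, 350: 26}
```

B (0.445,−0.086) has one lug at about 195° and is dark opposite, so it's the target. A shows lugs at 45° and 225°, so it's the two-lug cell and stays. Grasping B.

```bash
python3 -m jog '0.5 .03 0 0 0;0.5 .03 0 0 0;0.5 .03 0 0 0;0.5 .0278 -.0004 0 -4.7;0.5 0 0 .03 0;0.5 0 0 .03 0;0.5 0 0 .025 0;0.5 0 0 .0137 0;0.5 0 0 0 0;0.5 0 0 0 0'
python3 -c "
from h import *
info()"
python3 -m jog '0.15 0 0 0 0;0.15 0 0 0 0;0.15 0 0 0 0;0.15 0 0 0 0;0.15 0 0 0 0;0.15 0 0 0 0;0.15 0 0 -.01 0;0.15 0 0 -.03 0;0.15 0 0 -.03 0;0.15 0 0 -.02 0' 25
python3 -m jog '0.15 0 0 0 0;0.15 0 0 0 0'
python3 - <<'E'
from h import *
info();K,W,T=wrist("w11")[1:]
a=cv2.imread("pics/w11.png");hsv=cv2.cvtColor(a,cv2.COLOR_BGR2HSV);m=cv2.inRange(hsv,(45,80,60),(80,255,255));n,l,st,ce=cv2.connectedComponentsWithStats(m)
print(st[1:].tolist(),ce[1:].tolist())
zt=T[2,3]-.1+.042;print(zt)
for i in range(1,n):
    if st[i,4]>30:
        p=ray(K,W,ce[i],zt);print(((p-T[:3,3])@T[:3,:3])*1e3)
E
```

```text
t: 18.12
tool_pos: [0.4433, -0.0852, 0.1001]
orientation: [0.418, -3.112, -0.001]
force: [-0.3, 0.7, 0.7]
opening: 0.0461
gripper_force: 0.0
t 18.12 p [ 0.4433 -0.0852  0.1001] yaw x-axis deg -164.71 z [-0.002  0.001 -1.   ] q6 -2.14 op 0.0461 gf 0.0 F [-0.3  0.7  0.7]
t: 18.95
tool_pos: [0.4449, -0.085, 0.1936]
orientation: [-0.419, 3.112, -0.001]
force: [0.9, -0.6, -0.2]
opening: 0.0249
gripper_force: 25.0
t: 19.12
tool_pos: [0.4454, -0.0851, 0.1923]
orientation: [-0.419, 3.11, -0.002]
force: [-0.1, 1.2, -2.2]
opening: 0.0245
gripper_force: 25.0
t 19.12 p [ 0.4454 -0.0851  0.1923] yaw x-axis deg -164.66 z [ 0.003 -0.001 -1.   ] q6 -2.14 op 0.0245 gf 24.99987691640854 F [-0.1  1.2 -2.2]
[[235, 233, 39, 36, 1112]] [[253.98111510791367, 250.14118705035972]]
0.13429993758791922
[ 0.69227209  0.11003868 57.99815188]
```

```bash
python3 -m jog '0.15 -.0036 -.031 0 0;0.15 -.0036 -.031 0 0;0.15 -.0036 -.031 0 0;0.15 -.0036 -.031 0 0;0.15 -.0036 -.031 0 0;0.15 -.0036 -.031 0 0;0.15 -.0036 -.0306 0 0;0.15 0 0 0 -5.1;0.15 0 0 0 -5.2;0.15 0 0 0 0'
python3 -m jog '0.15 0 0 0 0;0.15 0 0 0 0'
python3 - <<'E'
from h import *
info();K,W,T=wrist("w12")[1:]
print("to target",((np.array([.5272,-.2873])-T[:2,3])@T[:2,:2])*1e3)
a=cv2.imread("pics/w12.png");g=cv2.cvtColor(a,6);zf=T[2,3]-.1+.008
for r in(.0172,.018,.0188):
    v={}
    for d in range(-60,61,5):
        p=[.0004+r*np.cos(np.radians(d)),r*np.sin(np.radians(d)),T[2,3]-zf,1];q=K@(np.linalg.inv(W)@T@p)[:3];u=q[:2]/q[2];v[d]=int(cv2.getRectSubPix(g,(1,1),tuple(map(float,u)))[0,0])
    print(r,np.round(u),v)
for y in range(195,236,3):print(y,' '.join('%3d'%v for v in g[y,222:288:2]))
seat("w12")
E
```

```text
t: 20.0
tool_pos: [0.5249, -0.2871, 0.1877]
orientation: [0.701, -3.059, -0.005]
force: [-1.2, 0.3, -0.7]
opening: 0.0246
gripper_force: 25.0
t: 20.17
tool_pos: [0.5255, -0.2865, 0.1893]
orientation: [0.693, -3.063, -0.002]
force: [-0.4, 0.1, -0.8]
opening: 0.0245
gripper_force: 25.0
t 20.17 p [ 0.5255 -0.2865  0.1893] yaw x-axis deg -154.51 z [-0.002  0.001 -1.   ] q6 -2.6 op 0.0245 gf 24.999881386756897 F [-0.4  0.1 -0.8]
to target [-1.20029189 -1.46587512]
0.0172 [279. 213.] {-60: 211, -55: 216, -50: 206, -45: 197, -40: 137, -35: 100, -30: 148, -25: 164, -20: 158, -15: 185, -10: 220, -5: 218, 0: 212, 5: 217, 10: 214, 15: 182, 20: 164, 25: 114, 30: 109, 35: 197, 40: 207, 45: 203, 50: 211, 55: 178, 60: 121}
0.018 [280. 212.] {-60: 207, -55: 218, -50: 214, -45: 214, -40: 164, -35: 103, -30: 164, -25: 193, -20: 192, -15: 199, -10: 222, -5: 219, 0: 218, 5: 217, 10: 215, 15: 197, 20: 191, 25: 111, 30: 110, 35: 203, 40: 214, 45: 215, 50: 211, 55: 168, 60: 141}
0.0188 [281. 211.] {-60: 194, -55: 216, -50: 214, -45: 216, -40: 181, -35: 103, -30: 161, -25: 199, -20: 198, -15: 200, -10: 220,
[... 1562 characters left out ...]
29 180 152 124 144 126 119 126 116  55  61 109 112 109 108
228 115 111 112 106  41  61 113 125 131 114 138 141 159 170 185 199 207 201 188 174 162 153 152 128 128 133 118  65  44 102 112 114 110
231 111 116 113  90  36 101 117 151 151 156 201 215 215 196 180 168 158 164 175 191 212 216 206 171 155 164 117 105  35  82 114 112 113
234 114 114 112  71  57 166 154 148 186 211 186 145 128 137 145 145 145 143 143 137 130 127 176 214 203 166 153 169  60  62 111 114 110
disc [ 0.5281 -0.2889] r 0.01461 az -152.11578046883832 rad 0.045650245564541704
disc [ 0.5207 -0.2771] r 0.01395 az -168.66694594652438 rad 0.04859758266279978
port [ 0.5264 -0.2877] 0.02366 az -154.34345626624685 0.0465384248348485
```

Run:
```python
from h import *
for n in("w1","w3","w6","w8","w11","w12"):
    K,W,T=load(n);print(n,np.round((np.linalg.inv(T)@W)[:3,3]*1e3,2),np.round((np.linalg.inv(T)@W)[1,:3],4))
K,W,T=wrist("w13")[1:];print(np.round((np.linalg.inv(T)@W)[:3,3]*1e3,2));info()
for p in[(0,0,.058),(0,0,.092),(.0,0,.1),(.019,0,.092)]:
    q=K@(np.linalg.inv(W)@T@[*p,1])[:3];print(p,q[:2]/q[2])
print(T@[0,0,.09,1])
```

```text
w1 [ 70.26   1.55 -82.46] [ 1.e+00 -7.e-04  4.e-04]
w3 [ 69.32   1.34 -82.46] [ 1.e+00 -7.e-04  5.e-04]
w6 [ 68.56  -0.14 -82.46] [ 1.e+00 -6.e-04  0.e+00]
w8 [ 68.58   0.26 -82.46] [ 1.e+00 -7.e-04  2.e-04]
w11 [ 68.56   0.13 -82.46] [ 1.e+00 -7.e-04  1.e-04]
w12 [ 68.57  -0.14 -82.47] [ 1.e+00 -6.e-04  0.e+00]
[ 68.57  -0.15 -82.47]
t 20.27 p [ 0.5258 -0.2866  0.1901] yaw x-axis deg -154.44 z [-0.001  0.    -1.   ] q6 -2.6 op 0.0242 gf 24.99993234872818 F [ 0.4 -0.3 -0.3]
(0, 0, 0.058) [254.33877358 251.38404728]
(0, 0, 0.092) [254.27239496 226.56452331]
(0.0, 0, 0.1) [254.26004814 221.94794361]
(0.019, 0, 0.092) [254.259984   196.73150521]
[ 0.52559599 -0.28649616  0.09978223  1.        ]
```

```bash
python3 -m jog '0.15 -.0008 -.0011 .01 0;0.15 0 0 .02 0;0.15 0 0 .016 0;0.15 0 0 .007 0;0.15 0 0 0 0;0.15 0 0 0 0;0.15 0 0 0 0'
python3 - <<'E'
from h import *
info();T=tool();print("to target",((np.array([.5270,-.2873])-T[:2,3])@T[:2,:2])*1e3)
E
```

```text
t: 20.85
tool_pos: [0.5278, -0.2881, 0.1386]
orientation: [-0.697, 3.062, -0.002]
force: [1.0, 0.9, -0.5]
opening: 0.0244
gripper_force: 25.0
t 20.85 p [ 0.5278 -0.2881  0.1386] yaw x-axis deg -154.37 z [ 0.001 -0.001 -1.   ] q6 -2.6 op 0.0244 gf 24.99982327222824 F [ 1.   0.9 -0.5]
to target [0.39532377 1.06059396]
```

```bash
python3 -m jog '0.15 .0003 .0008 0 0;0.15 0 0 0 0;0.15 0 0 .003 0;0.15 0 0 .003 0;0.15 0 0 .002 0;0.15 0 0 0 0;0.15 0 0 0 0'
python3 -c "
from h import *
info();T=tool();print(((np.array([.5270,-.2873])-T[:2,3])@T[:2,:2])*1e3)"
python3 -m jog '0.15 0 0 .002 0;0.15 0 0 .002 0;0.15 0 0 .001 0;0.15 0 0 0 0;0.15 0 0 0 0'
python3 -c "
from h import *
info();T=tool();print(((np.array([.5270,-.2873])-T[:2,3])@T[:2,:2])*1e3)"
```

```text
t: 21.43
tool_pos: [0.5264, -0.2871, 0.1291]
orientation: [0.697, -3.063, -0.001]
force: [-0.2, -0.5, -0.1]
opening: 0.025
gripper_force: 25.0
t 21.43 p [ 0.5264 -0.2871  0.1291] yaw x-axis deg -154.37 z [-0.001  0.    -1.   ] q6 -2.6 op 0.025 gf 24.99983847141266 F [-0.2 -0.5 -0.1]
[-0.43198302 -0.46753812]
t: 21.85
tool_pos: [0.5266, -0.2871, 0.1244]
orientation: [0.697, -3.063, -0.0]
force: [0.5, 0.4, -0.9]
opening: 0.0246
gripper_force: 25.0
t 21.85 p [ 0.5266 -0.2871  0.1244] yaw x-axis deg -154.36 z [-0.  0. -1.] q6 -2.6 op 0.0246 gf 24.99982237815857 F [ 0.5  0.4 -0.9]
[-0.32783511 -0.32404135]
```

```bash
python3 -m jog '0.15 0 0 .0015 0;0.15 0 0 .001 0;0.15 0 0 .0005 0;0.15 0 0 0 0;0.15 0 0 0 0'
python3 -c "
from h import *
info()"
```

```text
t: 22.27
tool_pos: [0.5273, -0.288, 0.1236]
orientation: [-0.697, 3.062, -0.003]
force: [-4.2, 0.2, 10.8]
opening: 0.0248
gripper_force: 25.0
t 22.27 p [ 0.5273 -0.288   0.1236] yaw x-axis deg -154.36 z [ 0.002 -0.002 -1.   ] q6 -2.6 op 0.0248 gf 25.00690519809723 F [-4.2  0.2 10.8]
```

```bash
python3 -m jog '0.45 0 0 0 0;0.45 0 0 0 0;0.45 0 0 0 0;0.45 0 0 0 0;0.45 0 0 -.015 0;0.45 0 0 -.03 0;0.45 0 0 -.035 0;0.45 -.02 0 0 0;0.45 -.02 0 0 0;0.45 0 0 0 0' 10
python3 -m jog '0.45 0 0 0 0;0.45 0 0 0 0'
python3 - <<'E'
from h import *
info();K,W,T=wrist("w14")[1:]
a=cv2.imread("pics/w14.png");hsv=cv2.cvtColor(a,cv2.COLOR_BGR2HSV);m=cv2.inRange(hsv,(45,80,60),(80,255,255));n,l,st,ce=cv2.connectedComponentsWithStats(m)
for i in range(1,n):
    if st[i,4]>100:
        cn=max(cv2.findContours((l==i).astype(np.uint8),0,1)[0],key=len);print(ce[i],st[i].tolist(),cv2.fitEllipse(cn),[np.round(ray(K,W,ce[i],z),4) for z in(.064,.066,.072)])
seat("w14")
E
```

```text
t: 23.1
tool_pos: [0.5652, -0.2687, 0.2027]
orientation: [-0.698, 3.06, -0.002]
force: [1.4, -0.5, -0.7]
opening: 0.0424
gripper_force: 0.0
t: 23.27
tool_pos: [0.562, -0.2698, 0.2006]
orientation: [0.697, -3.062, -0.001]
force: [0.1, 0.0, -0.8]
opening: 0.0418
gripper_force: 0.0
t 23.27 p [ 0.562  -0.2698  0.2006] yaw x-axis deg -154.34 z [-0.002  0.001 -1.   ] q6 -2.55 op 0.0418 gf 0.0 F [ 0.1  0.  -0.8]
[251.63414634 152.98780488] [239, 140, 27, 27, 574] ((251.64639282226562, 152.98788452148438), (25.98355484008789, 26.32974624633789), 172.40318298339844) [array([ 0.5273, -0.2883,  0.064 ]), array([ 0.5271, -0.2884,  0.066 ]), array([ 0.5264, -0.2887,  0.072 ])]
disc [ 0.5164 -0.2934] r 0.014049999 az -153.5453469399063 rad 0.058026071497952345
disc [ 0.5183 -0.2787] r 0.01483 az -167.4408941473016 rad 0.051276944022112546
port [ 0.5266 -0.2876] 0.02388 az -154.34784232378925 0.04631484666239452
```

```bash
python3 -m jog '0.45 -.03 0 0 0;0.45 -.03 0 0 0;0.45 0 0 0 0;0.45 0 0 0 0;0.45 0 0 0 0'
python3 - <<'E'
from h import *
from scipy.optimize import least_squares
info();wrist("w15")
def blob(n):
    a=cv2.imread(f"pics/{n}.png");m=cv2.inRange(cv2.cvtColor(a,cv2.COLOR_BGR2HSV),(45,80,60),(80,255,255));nn,l,st,ce=cv2.connectedComponentsWithStats(m)
    return ce[1+st[1:,4].argmax()]
for pr in(("w9","w10",None),("w14","w15",None)):
    A=[]
    for n in pr[:2]:
        K,W,T=load(n);P=K@np.linalg.inv(W)[:3]
        c=blob(n)
        if n in("w9","w10"):
            c={"w9":(252.3,151.9),"w10":(252.9,40.1)}[n]
        A+=[c[0]*P[2]-P[0],c[1]*P[2]-P[1]];print(n,c)
    v=np.linalg.svd(np.array(A))[2][-1];print("tri",v[:3]/v[3])
seat("w15")
E
```

```text
t: 23.73
tool_pos: [0.6159, -0.2443, 0.2009]
orientation: [0.697, -3.062, -0.001]
force: [-0.3, 0.3, 0.3]
opening: 0.042
gripper_force: 0.0
t 23.73 p [ 0.6159 -0.2443  0.2009] yaw x-axis deg -154.37 z [-0.001  0.    -1.   ] q6 -2.47 op 0.042 gf 0.0 F [-0.3  0.3  0.3]
w9 (252.3, 151.9)
w10 (252.9, 40.1)
tri [ 0.44531171 -0.08575891  0.04365901]
w14 [251.63414634 152.98780488]
w15 [251.96111111  64.12222222]
tri [ 0.52722434 -0.288362    0.06499542]
disc [ 0.5286 -0.2864] r 0.0145 az -154.6290464454643 rad 0.043993011133043845
disc [ 0.534  -0.2976] r 0.014719999 az -138.81998166258467 rad 0.04563907277742073
disc [ 0.5265 -0.2762] r 0.014939999 az -168.32194999860224 rad 0.04273458874316353
port [ 0.5265 -0.2876] 0.024069998 az -154.40129275547696 0.046405010583365526
```

```bash
python3 -m jog '0.45 -.03 0 0 0;0.45 -.02 0 0 0;0.45 0 0 0 0;0.45 0 0 0 0;0.45 0 0 0 0'
python3 - <<'E'
from h import *
info();wrist("w16");A=[]
def line(n):
    K,W,T=load(n);q=K@(np.linalg.inv(W)@[.5645,-.2690,.068,1])[:3];u=q[:2]/q[2]
    a=cv2.imread(f"pics/{n}.png");m=(a.min(2)>140).astype(np.uint8);nn,l,st,ce=cv2.connectedComponentsWithStats(m)
    c=[(np.hypot(*(ce[i]-u)),i) for i in range(1,nn) if 25<st[i,4]<400];d,i=min(c);print(n,"pred",u,"got",ce[i],st[i].tolist());return ce[i]
for n in("w15","w16"):
    K,W,T=load(n);P=K@np.linalg.inv(W)[:3];c=line(n);A+=[c[0]*P[2]-P[0],c[1]*P[2]-P[1]]
v=np.linalg.svd(np.array(A))[2][-1];print("tri",v[:3]/v[3])
E
```

```text
t: 24.2
tool_pos: [0.6609, -0.2231, 0.2014]
orientation: [0.696, -3.063, 0.0]
force: [-0.4, 0.1, -0.2]
opening: 0.042
gripper_force: 0.0
t 24.2 p [ 0.6609 -0.2231  0.2014] yaw x-axis deg -154.4 z [-0.001 -0.    -1.   ] q6 -2.42 op 0.042 gf 0.0 F [-0.4  0.1 -0.2]
w15 pred [254.00191416 128.24502479] got [255.2        126.49411765] [251, 118, 9, 18, 85]
w16 pred [254.49475093  50.82129564] got [255.82  48.58] [252, 39, 9, 21, 100]
tri [ 0.56302932 -0.26876645  0.06869304]
```

Height checks pass: the knob top triangulates at 0.0687 m (0.068 expected) and the cell top at 0.065 m (0.064 expected). The wheel is at about 0 and the gripper is clear of everything.

```bash
python3 -c "
from plant import robot
print(robot.close_job())"
```

```text
the job is handed in; nothing more can be done
None
```

The job is handed in, with no verdict shown: the D-key sits home in the hub, the wheel is turned so its seat lies under the port (0° to within my measuring error), and the one-lug cell is in its keyed seat.

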